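Open the yellow-tab vial case

ROBOT

A 6-joint arm with a two-finger parallel gripper is mounted at the origin on a cart in front of the work surface, level with it; the furniture and walls round the work are solid. World frame = base frame: x ahead of the robot, y to its left, z up, the work surface at z = 0. Lengths are in m, angles in rad, forces in N, time in s.
With the tool pointing down it reaches from about 0.35 to 0.85 m from the base axis. Payload 8.1 kg.
Tool frame: the origin (TCP) lies at the very end of the fingers, on their centre line; the grasp point (between the pads) lies 19 mm behind it; z points along the fingers, y is the direction in which the jaws open and shut (so a half turn about z gives the same grasp; the last joint's range is limited). The gripper opens to 93 mm and grips with 3 to 60 N. Pads are 15 mm wide; open, the fingers measure 128 mm over their backs; the gripper's body (75 mm by 188 mm) begins 65 mm behind the grasp point.
Start: joints at [1.18, 0.13, 1.488, -0, 1.523, -0.085], TCP at [0.181, 0.572, 0.182] pointing down, gripper open.
Joint ranges: [-2.96, 2.96], [-0.89, 2.26], [0.02, 2.5], [-1.34, 4.48], [0, 2.73], [-2.66, 2.66]. Speed limits (rad/s): [2.39, 2.39, 2.79, 3.14, 3.14, 3.14].

INTERFACE

Orientations are given as a rotation vector (axis times angle).
In Python, from plant import * gives the robot as it stands.
- The arm moves only by the tool apply_moves, never from a script. Its argument "commands" is one flat list of numbers, 7 for each row, row after row: the shift along the world's x, y, z in cm, then the turn, a rotation vector about the world's x, y, z in rad, then the finger opening in cm, from 0 to 9.3. A call has 1 to 8 rows; each row shifts and turns the pose as measured when the row begins; what a row does not reach is not made up. A row lasts 1/8 s, in which the tool goes at most 62.5 mm and 10.7 degrees, less where a joint would pass 70% of its speed; a pose out of reach is approached as far as the arm can. A call with a gripper value outside its range is refused whole. The fingers move at their own pace and stop on an object; "squeeze" is the grip in N (left out, the last holds). Time passes only in rows, so rows that do not move let the fingers close. It gives the time, the measured TCP pose, the force and the opening at its end, in the units of the state.
- read_state(): the state, without advancing time (a new reading comes with each control period).
- read_camera(name): name is "side" or "top" or "wrist"; returns (picture, depth): 400x640x3 uint8, blue, green, red; 400x640 float32, m along the optical axis (not along the pixel's ray), 0 where there is no reading.
- camera_model(name): a dict with "intrinsics" (3x3 intrinsics, pixels), "R" (3x3) and "t" (3): a world point X has camera coordinates R X + t. Camera axes: x right, y down, z forward; pixel columns grow to the right and rows downward; lengths in m; the calibration is good to about 2 mm. A picture is of the moment at which its call begins: read the wrist's pose just before it. camera_model takes no time and is no camera call; for the wrist camera it gives the pose at the moment of the call.
- close_job(): hands the job in, once; it reports no verdict.
Trained networks look in the newest picture that a camera, given by its name, has taken for a name from the list of things; names that differ only in an ending like _2 or _b are one class to them, and where a whole thing is asked for, a point or a joint stands for the part that bears it (a point fixed in the world has none). Each returns a list of dicts, best first, with "conf" (0 to 1); they miss things now and then, are a little off and sometimes report something else, mostly with a low value. They report only what shows in the picture. A call takes as long as a camera call.
- find_in(query, camera): "point" ([x, y, z] in m, in the coordinates of the camera as it stood for that picture, good to about 4 mm: the middle of the surface that is visible of it).
- cut_out(query, camera): "mask" (400x640 bool, what is visible of it).
- spot_point(query, camera): "point" ([x, y, z] in m, in the coordinates of the camera as it stood for that picture, good to about 4 mm: a listed point, or the origin of a listed thing).
The state is a dict: "t": time; "q": joint angles; "dq": joint speeds; "joint_torque": joint torques, N m; "tool_pos": TCP position; "orientation": TCP orientation; "force": force on the tool from outside, world axes, zero at the start; "wrist_torque": the same for the moment, N m; "opening": finger opening in m.
Only numpy, scipy, OpenCV 4.12 (cv2) and the standard library are available. Lean on these libraries where they do the work, as an engineer would, in place of code of your own. Each camera call takes 0.05 s, during which the arm holds its last target. There are 200 camera calls.

TASK

Two vial cases with white sliding covers stand on the bench. Open the one with the yellow tab: press its tab down and, keeping it down, slide the cover away from you along its rails until it is fully open, then let go so that the tab springs up again. Leave the case with the blue tab shut and do not press its tab.

Things in the scene. Friction and masses are not known exactly. Their poses are not given: they have to be found in the camera images.
- yellow_tab (a point): Middle of the top of the yellow ribbed tab, 42 (x) x 46 (y) mm, at the near end of the cover; 60 mm above the bench at rest, 12 mm proud of the cover. Moves with tab and cover. x: level, the way the cover slides open, within 25 deg of straight away from the robot; y across; z up. Sprung: goes straight down 8 mm to a stop (2 N at first, 8 N at the stop), comes up when let go.
- yellow_case_cover (a joint): White cover of the yellow-tab case, m: 0 shut, 0.060 fully open (stop). Locked until the tab is 4 mm down; keep it down over the first 30 mm. Then 1.5 N of friction; stays where left. A rigid white ridge on the cover, 50 mm wide, stands behind the tab to push on: its face is 23 mm from the tab's middle along +x, its top 9 mm above the resting tab.
- blue_tab (a point): The same point on the blue tab of the other case, to be left alone. Both cases: grey, fixed to the bench, 150 mm long, 96 wide, 53 high over the rail lips, which begin 35 mm to either side of the tab's middle; the tab's middle is 52 mm from the case's middle towards the robot. Same axes and spring.
- blue_case_cover (a joint): White cover of the blue-tab case, m: 0 shut, 0.060 fully open. Same cover and catch. To stay shut.

How it is judged:
On the way:
1. the yellow tab is pressed down while its cover is still shut or nearly so (height (world z) of yellow_tab below 0.0565 m and value of joint yellow_case_cover below 0.02 m), for 0.04 s.
At the end, for the whole second after the job is handed in: the yellow-tab cover is fully open (60 mm, at least 48 mm), its tab has sprung up again, and the blue-tab case is shut (within 5 mm) with its tab up (value of joint yellow_case_cover above 0.048 m and height (world z) of each of yellow_tab, blue_tab above 0.0575 m and value of joint blue_case_cover below 0.005 m); the robot touches nothing.
It fails at once if the blue tab is pressed or its cover is opened (value of joint blue_case_cover above 0.005 m or height (world z) of blue_tab below 0.0565 m).
It also fails if it takes over 29 s, if anything falls off the work surface, if the arm or the gripper's body presses on something with over 40 N, if the wrist force passes 120 N, or if a joint passes its speed limit or range.

## Working session

There is one attempt and no reset: what is moved stays moved. The work goes in short steps, Python scripts to look and compute and a tool call to move; the robot and the scene stay as the last step left them, time stands still between calls to the robot, and variables do not carry over. Pictures are saved under pics/ and viewed, about 8 in all and at most 12, crops included, and the job is handed in when it is done.

Besides the shell and the picture viewer there is one more tool, called after "Request:" as name(argument=value, ...) on one line, values as JSON. apply_moves: Moves the arm, as the interface text tells. Its arguments: {"type":"object","properties":{"commands":{"type":"array"},"squeeze":{"type":"number"}},"required":["commands"]}

```bash
mkdir -p pics; cat > h.py <<'E'
from plant import *
import numpy as np, cv2
def w(cam,p,M=None):
    M=M or camera_model(cam); return np.array(M["R"]).T@(np.array(p)-np.array(M["t"]))
E
python3 - <<'E'
from h import *
s=read_state();print(s['t'],s['tool_pos'],s['orientation'])
ims=[]
for c in("top","side"):
    im,d=read_camera(c);ims.append(im)
    for n in("yellow_tab","blue_tab"):
        for r in spot_point(n,c)[:2]:print(c,n,round(r['conf'],2),w(c,r['point']).round(4))
cv2.imwrite('pics/a.png',cv2.resize(np.vstack(ims),(480,600)))
E
```

```text
0.0 [0.18037128 0.57157684 0.1804933 ] [-4.78379246e-01 -3.10448017e+00  2.81255556e-03]
top yellow_tab 0.94 [ 0.4728 -0.2139  0.0594]
top blue_tab 0.77 [0.4737 0.2241 0.0586]
side yellow_tab 0.63 [ 0.4745 -0.2103  0.0613]
side blue_tab 0.51 [0.4729 0.2187 0.0603]
```

View pics/a.png

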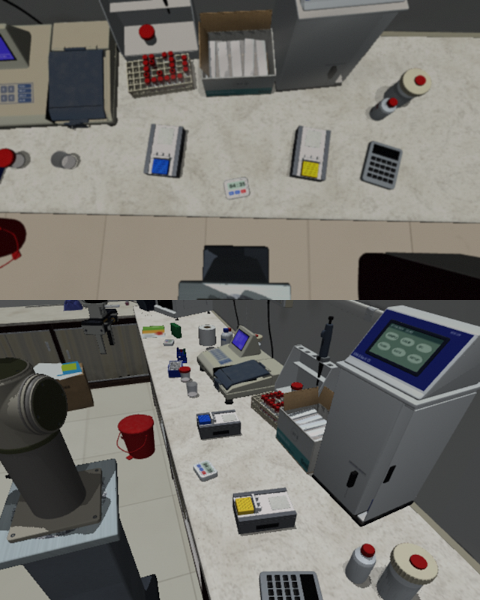

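```bash
python3 - <<'E'
from h import *
from scipy.spatial.transform import Rotation as R
M=camera_model("top");im,d=read_camera("top")
K=np.array(M["intrinsics"])
c=w("top",spot_point("yellow_tab","top")[0]['point'],M);print(c)
v,u=np.mgrid[:400,:640]
P=np.stack([(u-K[0,2])/K[0,0]*d,(v-K[1,2])/K[1,1]*d,d],-1)
W=(P-np.array(M["t"]))@np.array(M["R"])
for q in("yellow_tab","yellow_case_cover"):
    for r in cut_out(q,"top")[:2]:
        p=W[r['mask']&(d>0)]; print(q,r['conf'],len(p),np.median(p,0).round(4),cv2.minAreaRect((p[:,:2]*1000).astype(np.float32)))
b=(np.linalg.norm(W[...,:2]-c[:2]-[.05,0],axis=-1)<.11)&(W[...,2]>.025)&(W[...,2]<.09)&(d>0)
p=W[b];print(len(p),cv2.minAreaRect((p[:,:2]*1000).astype(np.float32)))
s=read_state();print(R.from_rotvec(s['orientation']).as_matrix().round(3))
E
```

```text
[ 0.46942515 -0.21037875  0.05776011]
yellow_tab 0.56 428 [ 0.4731 -0.2089  0.0595] ((474.177734375, -211.06033325195312), (45.44976806640625, 44.56880187988281), 81.68946838378906)
yellow_case_cover 0.63 2080 [ 0.5222 -0.2188  0.0483] ((524.12841796875, -220.42221069335938), (70.98605346679688, 149.72607421875), 81.86585998535156)
3111 ((525.0540161132812, -218.52880859375), (99.543212890625, 151.3829345703125), 81.547119140625)
[[-0.954  0.301  0.   ]
 [ 0.301  0.954 -0.   ]
 [-0.    -0.    -1.   ]]
```

Request:
apply_moves(commands=[4,-5,0,0,0,0,0,4,-5,0,0,0,0,0,4,-5,0,0,0,0,0,4,-5,0,0,0,0,0,3,-5,0,0,0,0,0,2,-5,0,0,0,0,0,0,-6,0,0,0,0,0,0,-6,0,0,0,0,0])

```text
t: 1.5
tool_pos: [0.3901, 0.1481, 0.182]
orientation: [0.466, 3.103, 0.003]
force: [1.0, -0.1, 0.1]
opening: 0.0172
```

Request:
apply_moves(commands=[1,-6,0,0,0,0.08,0,1,-6,0,0,0,0.08,0,1,-6,0,0,0,0,0,2,-6,0,0,0,0,0,2,-6,0,0,0,0,0,2.5,-5,-2,0,0,0,0,0.5,-1,-1,0,0,0,0,0,0,0,0,0,0,0])

```text
t: 2.5
tool_pos: [0.4897, -0.2224, 0.1538]
orientation: [0.216, 3.122, 0.003]
force: [-0.1, 0.1, -0.0]
opening: 0.0006
```

```bash
python3 - <<'E'
from h import *
from scipy.spatial.transform import Rotation as R
s=read_state();print(s['t'],s['tool_pos'],s['opening'],s['force']);print(R.from_rotvec(s['orientation']).as_matrix().round(3))
M=camera_model("wrist");im,d=read_camera("wrist")
for r in spot_point("yellow_tab","wrist")[:2]:print(r['conf'],w("wrist",r['point'],M))
K=np.array(M["intrinsics"]);v,u=np.mgrid[:400,:640]
P=np.stack([(u-K[0,2])/K[0,0]*d,(v-K[1,2])/K[1,1]*d,d],-1)
W=(P-np.array(M["t"]))@np.array(M["R"])
for r in cut_out("yellow_tab","wrist")[:1]:
    p=W[r['mask']&(d>0)]; print(r['conf'],len(p),np.median(p,0).round(4),cv2.minAreaRect((p[:,:2]*1000).astype(np.float32)))
cv2.imwrite('pics/b.png',im)
E
```

```text
2.5 [ 0.48966855 -0.22235794  0.15381488] 0.0006183848495185352 [-0.05657329  0.11066743 -0.02409948]
[[-0.99   0.138  0.012]
 [ 0.138  0.99   0.001]
 [-0.012  0.003 -1.   ]]
0.71 [ 0.47793584 -0.21050737  0.05326432]
0.81 2218 [ 0.4742 -0.2118  0.0602] ((475.6004333496094, -211.44754028320312), (49.42313003540039, 41.88823699951172), 81.86939239501953)
```

View pics/b.png

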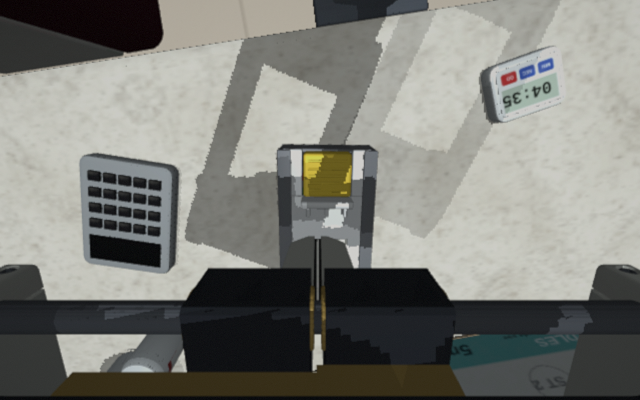

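Request:
apply_moves(commands=[-0.5,0.9,0,0,0,0,0,0,0,-3,0,0,0,0,0,0,-3,0,0,0,0,0,0,-2,0,0,0,0,0,0,0,0,0,0,0])

```text
t: 3.28
tool_pos: [0.4864, -0.2057, 0.0791]
orientation: [0.201, 3.113, -0.003]
force: [0.7, 0.5, 0.8]
opening: 0.0008
```

Request:
apply_moves(commands=[-0.1,-0.7,0,0,0,0,0,0,0,0,0,0,0,0,0,0,-1,0,0,0,0,0,0,0,0,0,0,0])

```text
t: 3.78
tool_pos: [0.4874, -0.2134, 0.0728]
orientation: [0.199, 3.107, -0.007]
force: [0.0, 0.8, -0.1]
opening: 0.0001
```

Request:
apply_moves(commands=[-0.3,0,-0.5,0,0,0,0,0,0,-0.5,0,0,0,0,0,0,-0.3,0,0,0,0,0,0,-0.3,0,0,0,0])

```text
t: 4.28
tool_pos: [0.4841, -0.2135, 0.0557]
orientation: [0.199, 3.108, -0.007]
force: [-0.2, -0.7, 0.9]
opening: 0.0005
```

Request:
apply_moves(commands=[0,0,-0.2,0,0,0,0,0,0,0,0,0,0,0])

```text
t: 4.53
tool_pos: [0.484, -0.2134, 0.0532]
orientation: [0.199, 3.108, -0.007]
force: [-0.2, 0.8, 0.1]
opening: 0.0006
```

```bash
python3 - <<'E'
from h import *
s=read_state();print(s['tool_pos'],s['force'])
im,d=read_camera("side");M=camera_model("side")
for r in spot_point("yellow_tab","side")[:1]:print(r['conf'],w("side",r['point'],M))
K=np.array(M["intrinsics"]);p=K@(np.array(M["R"])@s['tool_pos']+M["t"]);u,v=(p[:2]/p[2]).astype(int);print(u,v)
a=cv2.resize(im[v-75:v+75,u-100:u+100],(800,600),interpolation=cv2.INTER_CUBIC);cv2.imwrite('pics/c.png',a)
E
```

```text
[ 0.48396384 -0.21337511  0.05318678] [-0.19821003  0.75413227  0.14952347]
0.91 [ 0.4756308  -0.2096393   0.06272221]
330 273
```

View pics/c.png

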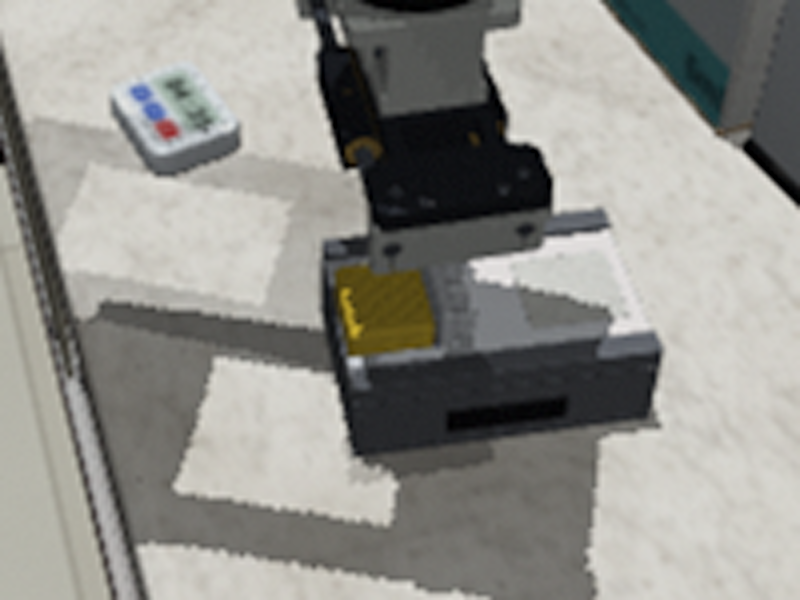

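```bash
python3 - <<'E'
from h import *
im,d=read_camera("side");M=camera_model("side")
K=np.array(M["intrinsics"]);v,u=np.mgrid[:400,:640]
P=np.stack([(u-K[0,2])/K[0,0]*d,(v-K[1,2])/K[1,1]*d,d],-1)
W=(P-np.array(M["t"]))@np.array(M["R"])
for (a,b) in[(460,200),(390,260),(530,235),(460,250),(400,300),(390,280),(455,300),(350,150),(440,60)]:
    print((a,b),W[273-75+b//4,230+a//4].round(3))
M2=camera_model("wrist");im2,d2=read_camera("wrist")
P=np.stack([(u-K[0,2])/K[0,0]*d,(v-K[1,2])/K[1,1]*d,d],-1)
s=read_state();K2=np.array(M2["intrinsics"]);p=K2@(np.array(M2["R"])@s['tool_pos']+M2["t"]);print('tcp in wrist px',p[:2]/p[2],p[2])
print(spot_point("yellow_tab","wrist")[:1] and w("wrist",spot_point("yellow_tab","wrist")[0]['point'],M2))
cv2.imwrite('pics/d.png',im2)
E
```

```text
(460, 200) [ 0.466 -0.305  0.217]
(390, 260) [ 0.444 -0.29   0.175]
(530, 235) [ 0.499 -0.301  0.185]
(460, 250) [ 0.472 -0.298  0.182]
(400, 300) [ 0.482 -0.218  0.059]
(390, 280) [ 0.481 -0.204  0.059]
(455, 300) [ 0.509 -0.22   0.052]
(350, 150) [ 0.445 -0.239  0.19 ]
(440, 60) [ 0.477 -0.252  0.24 ]
tcp in wrist px [318.38029608 225.76271605] 0.21559826931057324
[ 0.47652045 -0.21409933  0.05340922]
```

View pics/d.png

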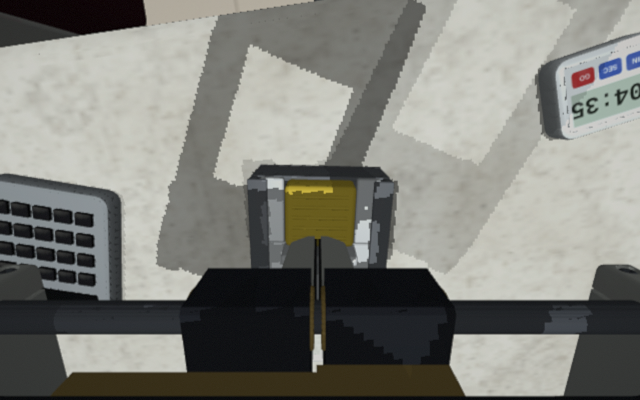

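```bash
python3 - <<'E'
from h import *
M=camera_model("wrist");im,d=read_camera("wrist")
K=np.array(M["intrinsics"]);v,u=np.mgrid[:400,:640]
P=np.stack([(u-K[0,2])/K[0,0]*d,(v-K[1,2])/K[1,1]*d,d],-1)
W=(P-np.array(M["t"]))@np.array(M["R"])
print(M["R"],M["t"],W.shape)
for x in(302,330):
  for y in(190,215,232,238,242,246,250,256,262,268,290,340):print((x,y),im[y,x],W[y,x].round(3),d[y,x].round(3))
im,d=read_camera("side");M=camera_model("side")
K=np.array(M["intrinsics"])
P=np.stack([(u-K[0,2])/K[0,0]*d,(v-K[1,2])/K[1,1]*d,d],-1)
W=(P-np.array(M["t"]))@np.array(M["R"])
m=(abs(W[...,0]-.485)<.08)&(abs(W[...,1]+.213)<.03)&(W[...,2]>.072)&(W[...,2]<.25)
print(m.sum(),W[m][np.argsort(W[m][:,2])[:15]].round(3))
E
```

```text
[[ 0.12786577  0.99179055 -0.00136311]
 [ 0.9466902  -0.12164127  0.29829694]
 [ 0.29568228 -0.03943242 -0.95447214]] [ 0.15069723 -0.48441713  0.11516607] (400, 640, 3)
(302, 190) [ 63 175 197] [ 0.456 -0.22   0.06 ] 0.202
(302, 215) [ 28  89 102] [ 0.473 -0.223  0.059] 0.207
(302, 232) [ 30  92 104] [ 0.485 -0.225  0.059] 0.211
(302, 238) [55 77 80] [ 0.488 -0.225  0.062] 0.209
(302, 242) [66 68 66] [ 0.474 -0.221  0.1  ] 0.169
(302, 246) [65 68 66] [ 0.474 -0.221  0.104] 0.165
(302, 250) [65 68 67] [ 0.474 -0.22   0.11 ] 0.158
(302, 256) [66 68 67] [ 0.474 -0.22   0.116] 0.154
(302, 262) [67 70 67] [ 0.474 -0.22   0.123] 0.147
(302, 268) [36 35 33] [ 0.447 -0.213  0.177] 0.086
(302, 290) [13 14 12] [ 0.446 -0.213  0.19 ] 0.074
(302, 340) [18 16 14] [ 0.453 -0.213  0.198] 0.068
(330, 190) [ 63 174 196] [ 0.459 -0.203  0.059] 0.202
(330, 215) [ 30  91 103] [ 0.475 -0.205  0.06 ] 0.206
(330, 232) [ 29  92 103] [ 0.487 -0.206  0.061] 0.209
(330, 238) [66 69 68] [ 0.477 -0.206  0.093] 0.175
(330, 242) [66 68 66] [ 0.477 -0.206  0.098] 0.17
(330, 246) [66 69 67] [ 0.476 -0.207  0.104] 0.164
(330, 250) [67 69 68] [ 0.476 -0.207  0.109] 0.16
(330, 256) [66 69 67] [ 0.475 -0.207  0.117] 0.152
(330, 262) [66 68 66] [ 0.475 -0.207  0.123] 0.146
(330, 268) [36 35 34] [ 0.447 -0.206  0.179] 0.085
(330, 290) [17 15 13] [ 0.447 -0.206  0.189] 0.075
(330, 340) [17 14 14] [ 0.453 -0.207  0.199] 0.067
447 [[ 0.447 -0.237  0.178]
 [ 0.448 -0.184  0.179]
 [ 0.442 -0.236  0.179]
 [ 0.444 -0.221  0.179]
 [ 0.446 -0.204  0.179]
 [ 0.444 -0.237  0.179]
 [ 0.445 -0.239  0.181]
 [ 0.444 -0.236  0.181]
 [ 0.447 -0.195  0.181]
 [ 0.442 -0.231  0.181]
 [ 0.459 -0.239  0.181]
 [ 0.457 -0.239  0.182]
 [ 0.448 -0.186  0.183]
 [ 0.444 -0.215  0.183]
 [ 0.442 -0.238  0.183]]
```

The camera depths put the fingertips at about z 0.092, while the reported TCP is at 0.053. That is a discrepancy of about 39 mm, and the near-zero force fits the cameras. I'll go down further in small steps, watching the force.

Request:
apply_moves(commands=[0,0,-0.8,0,0,0,0,0,0,-0.8,0,0,0,0,0,0,-0.6,0,0,0,0,0,0,0,0,0,0,0])

```text
t: 5.42
tool_pos: [0.4836, -0.2132, 0.0292]
orientation: [0.199, 3.109, -0.006]
force: [0.4, -0.0, -0.8]
opening: 0.0002
```

```bash
cat >> h.py <<'E'
def tip():
    s=read_state();M=camera_model("wrist");im,d=read_camera("wrist")
    K=np.array(M["intrinsics"]);v,u=np.mgrid[:400,:640]
    P=np.stack([(u-K[0,2])/K[0,0]*d,(v-K[1,2])/K[1,1]*d,d],-1)
    W=(P-np.array(M["t"]))@np.array(M["R"])
    print(s['t'],s['tool_pos'].round(4),s['force'].round(1))
    for x in(302,330):
        for y in range(214,262,3):print((x,y),im[y,x],W[y,x].round(3))
E
python3 -c "from h import *;tip()"
```

```text
5.425 [ 0.4836 -0.2132  0.0292] [ 0.4 -0.  -0.8]
(302, 214) [ 31  93 105] [ 0.464 -0.22   0.059]
(302, 217) [ 29  93 104] [ 0.465 -0.22   0.06 ]
(302, 220) [ 28  88 100] [ 0.467 -0.221  0.06 ]
(302, 223) [ 29  89 101] [ 0.468 -0.221  0.062]
(302, 226) [ 31  93 106] [ 0.47  -0.221  0.061]
(302, 229) [ 30  92 105] [ 0.472 -0.221  0.06 ]
(302, 232) [ 30  91 103] [ 0.474 -0.221  0.061]
(302, 235) [28 86 98] [ 0.477 -0.222  0.058]
(302, 238) [56 78 80] [ 0.478 -0.222  0.06 ]
(302, 241) [66 69 67] [ 0.474 -0.221  0.073]
(302, 244) [67 69 67] [ 0.474 -0.221  0.077]
(302, 247) [66 69 67] [ 0.474 -0.22   0.081]
(302, 250) [67 69 68] [ 0.474 -0.22   0.085]
(302, 253) [67 70 68] [ 0.473 -0.22   0.089]
(302, 256) [67 69 67] [ 0.474 -0.22   0.092]
(302, 259) [67 69 68] [ 0.473 -0.22   0.096]
(330, 214) [ 30  92 105] [ 0.465 -0.204  0.061]
(330, 217) [ 31  93 106] [ 0.467 -0.205  0.06 ]
(330, 220) [ 29  91 103] [ 0.469 -0.205  0.061]
(330, 223) [ 28  88 100] [ 0.47  -0.205  0.061]
(330, 226) [ 30  93 105] [ 0.473 -0.205  0.06 ]
(330, 229) [ 31  93 106] [ 0.475 -0.205  0.06 ]
(330, 232) [28 87 99] [ 0.476 -0.206  0.06 ]
(330, 235) [ 28  89 102] [ 0.477 -0.206  0.062]
(330, 238) [67 70 69] [ 0.476 -0.206  0.069]
(330, 241) [67 69 67] [ 0.476 -0.206  0.074]
(330, 244) [67 69 67] [ 0.475 -0.206  0.079]
(330, 247) [67 70 68] [ 0.476 -0.206  0.081]
(330, 250) [67 69 67] [ 0.475 -0.206  0.085]
(330, 253) [67 69 68] [ 0.475 -0.207  0.089]
(330, 256) [66 69 67] [ 0.475 -0.207  0.092]
(330, 259) [67 69 68] [ 0.475 -0.207  0.096]
```

Request:
apply_moves(commands=[0,0,-0.5,0,0,0,0,0,0,-0.4,0,0,0,0,0,0,-0.3,0,0,0,0])

```text
t: 5.85
tool_pos: [0.4846, -0.2137, 0.0181]
orientation: [0.199, 3.107, -0.007]
force: [-1.4, 1.5, 6.1]
opening: 0.0005
```

Request:
apply_moves(commands=[0,0,-0.2,0,0,0,0,0.4,-0.06,-0.05,0,0,0,0,0.5,-0.07,-0.05,0,0,0,0])

```text
t: 6.22
tool_pos: [0.4949, -0.2152, 0.0166]
orientation: [0.199, 3.104, -0.008]
force: [-1.4, 1.8, 6.2]
opening: 0.0004
```

Request:
apply_moves(commands=[0.8,-0.12,-0.1,0,0,0,0,0.8,-0.12,-0.05,0,0,0,0,0.8,-0.12,-0.05,0,0,0,0])

```text
t: 6.6
tool_pos: [0.5213, -0.2192, 0.0168]
orientation: [0.199, 3.101, -0.009]
force: [-1.3, 1.4, 6.5]
opening: 0.0006
```

Request:
apply_moves(commands=[0.8,-0.12,-0.05,0,0,0,0,0.8,-0.12,-0.05,0,0,0,0,0.5,-0.07,0,0,0,0,0])

```text
t: 6.98
tool_pos: [0.5447, -0.2227, 0.0178]
orientation: [0.198, 3.098, -0.01]
force: [-3.9, 1.1, 5.8]
opening: 0.0009
```

Request:
apply_moves(commands=[0.4,-0.06,0,0,0,0,0,0.3,-0.04,0,0,0,0,0])

```text
t: 7.22
tool_pos: [0.5492, -0.2235, 0.0178]
orientation: [0.198, 3.104, -0.009]
force: [-23.1, 4.1, 18.3]
opening: 0.0001
```

```bash
python3 - <<'E'
from h import *
s=read_state();print(s['t'],s['tool_pos'],s['force'])
im,d=read_camera("side")
for c in("side",):
    for r in spot_point("yellow_tab",c)[:1]:print(r['conf'],w(c,r['point']).round(4))
cv2.imwrite('pics/e.png',cv2.resize(im[180:360,200:440],(800,600)))
E
```

```text
7.225 [ 0.54915759 -0.22351211  0.01782873] [-23.05404702   4.13463201  18.3482626 ]
0.64 [ 0.537  -0.2234  0.0567]
```

View pics/e.png

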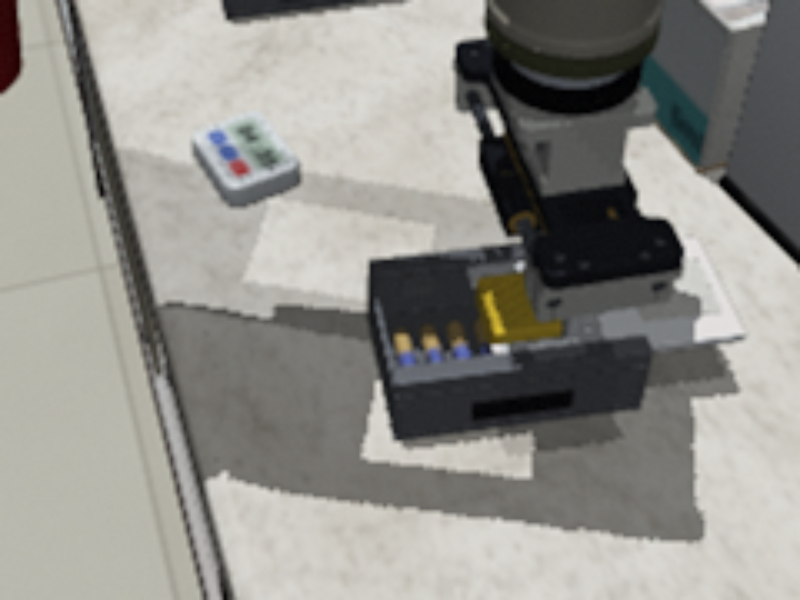

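The picture shows the cover slid back with the vials exposed. The x force jumped to 23 N, so it is at the stop. Next I'll lift straight up.

Request:
apply_moves(commands=[0,0,0.3,0,0,0,0,-0.1,0,0.8,0,0,0,0,-0.1,0,2,0,0,0,0,0,0,4,0,0,0,0,0,0,4,0,0,0,0,-4,0,2,0,0,0,0,-4,0,0,0,0,0,0,0,0,0,0,0,0,0])

```text
t: 8.32
tool_pos: [0.4657, -0.224, 0.1599]
orientation: [0.197, 3.099, -0.014]
force: [0.5, 1.0, 0.4]
opening: 0.0004
```

```bash
python3 - <<'E'
from h import *
s=read_state();print(s['t'],s['tool_pos'],s['force'])
ims=[]
for c in("top","side"):
    im,d=read_camera(c);ims.append(im)
    for n in("yellow_tab","blue_tab"):
        for r in spot_point(n,c)[:1]:print(c,n,round(r['conf'],2),w(c,r['point']).round(4))
cv2.imwrite('pics/f.png',cv2.resize(np.vstack(ims),(480,600)))
E
```

```text
8.325 [ 0.46565131 -0.22397918  0.15991538] [0.47833624 0.96403617 0.43261539]
top yellow_tab 0.39 [ 0.5299 -0.2207  0.0584]
top blue_tab 0.63 [0.4729 0.22   0.0609]
side yellow_tab 0.95 [ 0.5357 -0.2211  0.061 ]
side blue_tab 0.68 [0.4746 0.2176 0.057 ]
```

View pics/f.png

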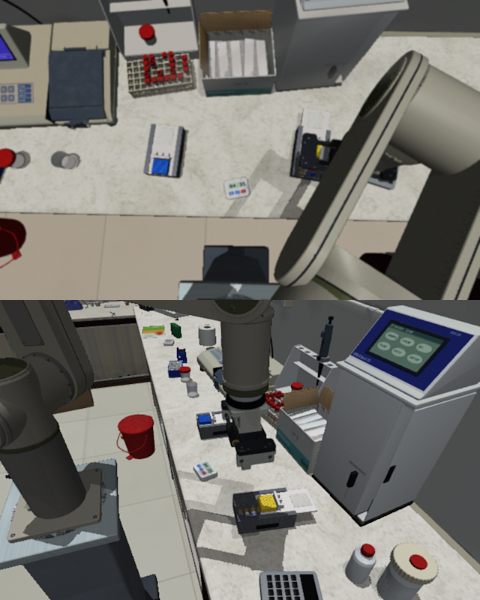

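```bash
python3 -c "
from plant import *
print(close_job())"
```

```text
the job is handed in; nothing more can be done
None
```

I opened the yellow-tab case fully and handed the job in after about 8.4 s; handing in gives no verdict. I pressed its tab down with the closed fingers, pushed the cover's ridge along the rails to the stop and lifted off.

**Yellow case:** The last check put the tab about 60 mm further along, at x 0.535 (side camera) compared with about 0.475 at the start. Its height read 58–61 mm, so the tab is up again. The push force rose to 23 N at the stop, and the side picture shows the vials uncovered.

**Blue case:** It was never touched. Its tab is where it started, at a height of 57–61 mm in a reading good to about 4 mm, and its case looks shut.

**Robot:** The arm stands clear of everything, with only about 1 N of noise on the force reading.

**Disagreements:**
- **Tool height:** The reported TCP height was about 39 mm below where the cameras showed the fingertips. Contact at a reported height of about 0.02 m, with the tab at 0.06 m, bore the cameras out. I went by depth and force instead of the reported height.
- **Final top view:** The arm partly hid the yellow tab there (confidence 0.39), so the final position rests mainly on the side camera (0.95).

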